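# Set the soldering-iron controller to 5 and switch it on

### The arm

A 6-joint arm with a two-finger parallel gripper is mounted at the origin on the work surface. World frame = base frame: x ahead of the robot, y to its left, z up, the work surface at z = 0. Lengths are in m, angles in rad, forces in N, time in s.
With the tool pointing down it reaches from about 0.4 to 0.925 m from the base axis. Payload 3.4 kg.
Tool frame: the origin (TCP) lies midway between the tips of the shut fingers; the grasp point (between the pads) lies 19 mm behind it (grip_point_offset is the distance from the TCP to the grasp point, in m); z points along the fingers, y is the line along which they close (so a half turn about z gives the same grasp; the last joint's range is limited). The gripper opens to 85 mm and grips with 20 to 120 N. Pads are 22 mm wide; open, the fingers measure 114 mm over their backs; the gripper's body (76 mm by 85 mm) begins 54 mm behind the grasp point. The pads swing forward as they close: fully open they stand 13 mm farther back than shut.
Start: joints at [-1.353, 0.307, 1.506, -0, 1.328, -0.073], TCP at [0.165, -0.551, 0.231] pointing down, gripper open.
Joint ranges: [-3.12, 3.12], [-1.05, 2.28], [0.14, 2.33], [-1.42, 4.57], [0.1, 2.73], [-2.68, 2.68]. Speed limits (rad/s): [2.57, 2.57, 3.14, 3.14, 3.14, 3.14].

### API

Orientations are given as [roll, pitch, yaw] about the fixed x, y, z axes, in that order (R = Rz(yaw) Ry(pitch) Rx(roll)).
In Python, from plant import * gives the robot as it stands. Calls block until the motion is done:
- goto(position, orientation): joint-space move of the TCP to a pose.
- move_l(position, ori=None, max_speed=0.15): straight line of the TCP; ori=None keeps the orientation; max_speed is the mean speed in m/s.
- goto_joints(angles): joint-space move.
- grip(opening, grasp_force=None): finger opening in m; grasp_force is the grip in N (None keeps the last); returns when the fingers have stopped.
- wait(seconds).
- ik(position, orientation): joint angles nearest the present ones, or None.
- camera(name): name is "scene" or "top" or "wrist"; returns a dict with "color" (480x640x3 uint8, red, green, blue), "z_map" (480x640 float32, m along the optical axis (not along the pixel's ray), 0 where there is no reading), "fx", "fy", "cx", "cy" (pixels), "rvec" (rotation vector, rad) and "tvec" (3), from world to camera coordinates, as OpenCV has them. Camera axes: x right, y down, z forward; pixel columns grow to the right and rows downward; lengths in m; the calibration is good to about 2 mm. A picture is of the moment at which its call begins.
A pose or a line that the arm cannot do raises Unreachable and nothing moves.
- sign_off(): hands the job in; it is judged then, once.
Trained networks look in the newest picture that a camera, given by its name, has taken for a name from the list of things; names that differ only in an ending like _2 or _b are one class to them, and where a whole thing is asked for, a point or a joint stands for the part that bears it (a point fixed in the world has none). Each returns a list of dicts, best first, with "score" (0 to 1); they miss things now and then, are a little off and sometimes report something else, mostly with a low value. They report only what shows in the picture. A call takes as long as a camera call.
- search_frame(camera, name): "box" ([left, top, width, height] in pixels, round what is visible of it).
- masks_of(camera, name): "pixels" (480x640 bool, what is visible of it) and "box" ([left, top, width, height] in pixels, round what is visible of it).
- landmark_of(camera, name): "centre" ([row, column] in pixels: a listed point, or the origin of a listed thing).
Readings, each from a call of its own:
- current_time(): time.
- current_q(): joint angles.
- current_qd(): joint speeds.
- current_effort(): joint torques, N m.
- current_tool_pos(): TCP position.
- current_eef_rot(): TCP orientation.
- current_contact_force(): force on the tool from outside, world axes, zero at the start.
- current_moment(): the same for the moment, N m.
- current_grip_width(): finger opening in m.
- current_grip_force(): force on a finger pad.
Only numpy, scipy, OpenCV 4.12 (cv2) and the standard library are available. Lean on these libraries where they do the work, as an engineer would, in place of code of your own. Each camera call takes 0.05 s, during which the arm holds its last target. There are 200 camera calls.

### The job

Get the soldering-iron power controller ready for the panel: turn its black knob until the numeral 5 stands in the middle of the little window, and after that flip the toggle switch beside the knob fully over to on (away from you, towards the back of the case). Leave the other things on the bench where they are.

Things in the scene. Friction and masses are not known exactly. Their poses are not given: they have to be found in the camera images.
- controller: Grey steel desk case, 200 mm deep (x), 250 mm wide (y), aluminium top panel 115 mm above the bench; stands fast. Origin: centre of its underside; +x to its back, z up; front towards the robot, yaw within 0.35 rad. On the panel (x, y, mm): knob axis (-25, 45), window (27, 45), toggle pivot (-10, -85); fuse cap (60, -65) and pilot lamp (60, -100), 9 mm high.
- window (a point): Centre of the window in the top panel, at panel height, just behind the knob: 30 mm square, black bezel 2 mm high. In it shows a white disc that turns with the knob, its face 4.5 mm below the panel, with black numerals 1 to 8 (no 0 or 9), 22 mm high, 10 to 15 mm wide, upright for someone at the front of the case.
- knob_grip (a point): On the knob's vertical axis, 20 mm above the panel. The knob is round, fluted, black, 52 mm in diameter, from 4 to 32 mm above the panel, with a small aluminium disc on top. Grip it across its diameter from above at any yaw; within 75 mm of the axis nothing but the bezel stands on the panel.
- dial (a joint): Angle of knob and disc in rad, growing clockwise seen from above, stops at -0.05 and 4.95. Numeral n is centred in the window at 0.7 x (n - 1): 1 at 0, 5 at 2.8, 8 at 4.9; clockwise brings higher numerals. No detents: it stays where it is left, friction about 0.12 N m. It starts between 1 and 4.
- switch (a joint): Angle of the toggle lever in rad: 0 is off (leaning 0.4 rad towards the front of the case), 0.8 is on (leaning 0.4 rad towards its back), hard stops at both. It stays where it is left, friction about 0.035 N m (1 to 3 N of push on its upper half).
- switch_tip (a point): Tip of the steel toggle lever on the right of the panel: a bat 29 mm long from its pivot (4 mm above the panel), 6 mm thick at the foot, 10 mm near the tip; the tip is about 31 mm above the panel when off or on. It swings in the case's x-z plane.
- iron_stand: Bystander to the left of the case: soldering iron with a turned wooden handle in a spring-coil stand on a dark steel base of 90 x 80 x 16 mm; the handle leans up towards the front, to about 170 mm high. Origin: centre of its underside. Loose.
- nail_tub: Bystander behind the case: round clear plastic tub of horseshoe nails, 112 mm in diameter, 52 mm high. Origin: centre of its underside. Loose.
- solder_spool: Bystander to the right of the case: spool of solder standing on end, 64 mm in diameter, 50 mm high. Origin: centre of its underside. Loose.

How it is judged:
By the outcome, as a careful person would: the job done as asked, in the order asked, and still so for the second after the job is handed in, with the robot touching nothing.
It also fails if it takes over 54 s, if anything falls off the work surface, if the arm or the gripper's body presses on something with over 40 N, if the wrist force passes 120 N, or if a joint passes its speed limit or range.

## Working session

There is one attempt and no reset: what is moved stays moved. The work goes in short steps, each a Python script; the robot and the scene stay as the last script left them, time stands still between calls to the robot, and variables do not carry over. Pictures are saved under pics/ and viewed, at most 10 in all, crops included, and the job is handed in when it is done.

```bash
mkdir -p pics; cat > h.py <<'E'
from plant import *
import numpy as np, cv2
def save(c,n): cv2.imwrite(f"pics/{n}.png",c["color"][:,:,::-1])
def world(c,rows,cols,z=None):
    """pixels -> world, via z_map or via the plane z"""
    R=cv2.Rodrigues(np.array(c["rvec"],float))[0]; t=np.array(c["tvec"],float).ravel()
    rows=np.atleast_1d(rows).astype(float); cols=np.atleast_1d(cols).astype(float)
    d=np.stack([(cols-c["cx"])/c["fx"],(rows-c["cy"])/c["fy"],np.ones_like(rows)],1)
    C=-R.T@t; D=d@R
    s=(z-C[2])/D[:,2] if z is not None else c["z_map"][rows.astype(int),cols.astype(int)]
    return C+D*np.reshape(s,(-1,1))
def project(c,P):
    return cv2.projectPoints(np.array(P,float).reshape(-1,1,3),np.array(c["rvec"],float),np.array(c["tvec"],float),np.array([[c["fx"],0,c["cx"]],[0,c["fy"],c["cy"]],[0,0,1.]]),None)[0][:,0]
E
python3 - <<'E'
from h import *
c=camera("top"); save(c,"top0")
z={"window":.115,"knob_grip":.135,"switch_tip":.146,"controller":0,"solder_spool":0,"iron_stand":0,"nail_tub":0}
for n,h in z.items():
    for r in landmark_of("top",n)[:2]:
        rr,cc=r["centre"]; print(n,round(r["score"],2),np.round(r["centre"]),world(c,rr,cc,h).round(4))
s=camera("scene"); save(s,"scene0")
for n in ["window","knob_grip","switch_tip"]:
    for r in landmark_of("scene",n)[:2]:
        rr,cc=r["centre"]; print(n,round(r["score"],2),np.round(r["centre"]),world(s,rr,cc,z[n]).round(4))
# case top plane
rr,cc=np.mgrid[0:480:2,0:640:2]; P=world(c,rr.ravel(),cc.ravel()); ok=(abs(P[:,2]-.115)<.004)
q=P[ok,:2].astype(np.float32); print(ok.sum(),cv2.minAreaRect(q)); print(current_time())
E
```

```text
window 0.78 [293. 374.] [[ 0.5459 -0.0441  0.115 ]]
knob_grip 0.89 [322. 370.] [[ 0.4926 -0.034   0.135 ]]
switch_tip 0.47 [340. 434.] [[ 0.4614 -0.1463  0.146 ]]
controller 0.65 [318. 382.] [[ 0.497  -0.0756  0.    ]]
solder_spool 0.59 [356. 480.] [[ 0.4216 -0.2785  0.    ]]
iron_stand 0.93 [272. 291.] [[0.5911 0.1165 0.    ]]
nail_tub 0.72 [215. 399.] [[ 0.7163 -0.1128  0.    ]]
window 0.85 [212. 321.] [[ 0.5508 -0.0384  0.115 ]]
knob_grip 0.97 [196. 345.] [[ 0.4907 -0.0355  0.135 ]]
knob_grip 0.44 [266. 240.] [[0.7998 0.0697 0.135 ]]
switch_tip 0.51 [168. 327.] [[ 0.4461 -0.1619  0.146 ]]
3190 ((0.5183529257774353, -0.028403878211975098), (0.35706955194473267, 0.20010729134082794), 71.69947052001953)
0.6
```

```bash
python3 - <<'E'
import cv2,numpy as np
a=cv2.imread("pics/top0.png")[180:400,240:540]; cv2.imwrite("pics/top0c.png",cv2.resize(a,None,fx=2.66,fy=2.66,interpolation=cv2.INTER_CUBIC))
E
```

```text
(no output)
```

View pics/top0c.png

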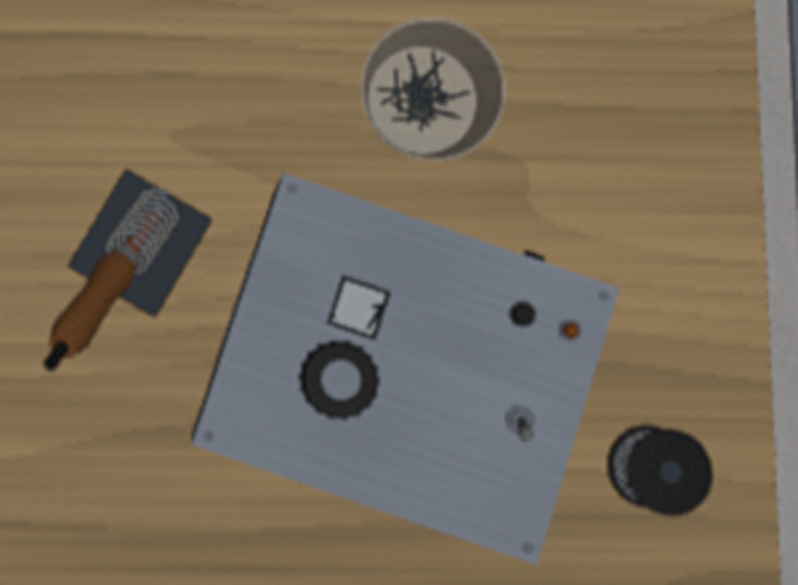

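View pics/scene0.png

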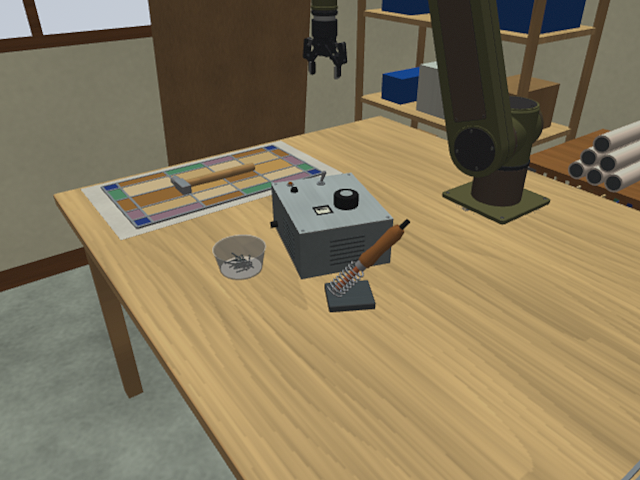

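```bash
python3 - <<'E'
from h import *
c=camera("top")
rr,cc=np.mgrid[0:480,0:640]; P=world(c,rr.ravel(),cc.ravel())
m=(abs(P[:,2]-.115)<.006).reshape(480,640).astype(np.uint8)
m=cv2.morphologyEx(m,cv2.MORPH_CLOSE,np.ones((25,25))) & ((P[:,2]>.1)&(P[:,2]<.16)).reshape(480,640).astype(np.uint8)
m=cv2.morphologyEx(m,cv2.MORPH_OPEN,np.ones((9,9)))
n,l,st,_=cv2.connectedComponentsWithStats(m); k=1+st[1:,4].argmax(); ys,xs=np.where(l==k)
print(P.reshape(480,640,3)[ys,xs,2].mean(), np.median(P.reshape(480,640,3)[ys,xs,2]))
W=world(c,ys,xs,.115)[:,:2]; rect=cv2.minAreaRect(W.astype(np.float32)); print(rect)
ctr=np.array(rect[0]); print(cv2.boxPoints(rect))
b=cv2.boxPoints(rect)
e=[b[(i+1)%4]-b[i] for i in range(4)]; L=max(e,key=np.linalg.norm); L=L if L[1]>0 else -L
yaw=np.arctan2(-L[0],L[1]); print("yaw",yaw)
R=np.array([[np.cos(yaw),-np.sin(yaw)],[np.sin(yaw),np.cos(yaw)]])
for nm,p in dict(knob=(-.025,.045),win=(.027,.045),tog=(-.01,-.085)).items(): print(nm,ctr+R@p)
k=ctr+R@(-.025,.045)
for y in np.arange(-3.1,3.2,.4):
    q=ik([*k,.122],[np.pi,0,y]); print(round(y,2),None if q is None else np.round(q,2))
print(current_eef_rot(),current_time())
E
```

```text
0.11822493640544743 0.11673370711410475
((0.5015514492988586, -0.07887926697731018), (0.2505612373352051, 0.20023050904273987), 71.70659637451172)
[[ 0.3671724  -0.16640392]
 [ 0.5572836  -0.2292529 ]
 [ 0.63593054  0.00864539]
 [ 0.44581932  0.07149437]]
yaw -0.31928015
knob [ 0.49193965 -0.02830641]
win [ 0.54131166 -0.04462834]
tog [ 0.46537676 -0.15644467]
-3.1 [-0.14  0.31  1.82  0.    1.01 -1.76]
-2.7 [-0.14  0.31  1.82  0.    1.01 -2.16]
-2.3 [-0.14  0.31  1.82  0.    1.01 -2.56]
-1.9 None
-1.5 None
-1.1 [-0.14  0.31  1.82 -0.    1.01  2.53]
-0.7 [-0.14  0.31  1.82 -0.    1.01  2.13]
-0.3 [-0.14  0.31  1.82 -0.    1.01  1.73]
0.1 [-0.14  0.31  1.82 -0.    1.01  1.33]
0.5 [-0.14  0.31  1.82 -0.    1.01  0.93]
0.9 [-0.14  0.31  1.82 -0.    1.01  0.53]
1.3 [-0.14  0.31  1.82 -0.    1.01  0.13]
1.7 [-0.14  0.31  1.82 -0.    1.01 -0.27]
2.1 [-0.14  0.31  1.82  0.    1.01 -0.67]
2.5 [-0.14  0.31  1.82  0.    1.01 -1.07]
2.9 [-0.14  0.31  1.82  0.    1.01 -1.47]
[3.14148610e+00 8.61200547e-06 2.91759793e-01] 0.65
```

```bash
python3 - <<'E'
from h import *
goto([.492,-.029,.30],[np.pi,0,2.93])
c=camera("wrist"); save(c,"w1")
for n,h in {"window":.115,"knob_grip":.135,"switch_tip":.146}.items():
    for r in landmark_of("wrist",n)[:2]:
        rr,cc=r["centre"]; print(n,round(r["score"],2),np.round(r["centre"]),world(c,rr,cc,h).round(4))
print(project(c,[[.4919,-.0283,.147],[.5413,-.0446,.1105],[.4654,-.1564,.119]]).round()); print(current_time(),current_contact_force())
E
```

```text
window 0.83 [274. 310.] [[ 0.5415 -0.0481  0.115 ]]
knob_grip 0.76 [230. 318.] [[ 0.4937 -0.0301  0.135 ]]
switch_tip 0.51 [220. 171.] [[ 0.4553 -0.1538  0.146 ]]
[[319. 231.]
 [314. 271.]
 [184. 225.]]
3.0667 [-0.00452796 -0.91799596  0.08613541]
```

View pics/w1.png

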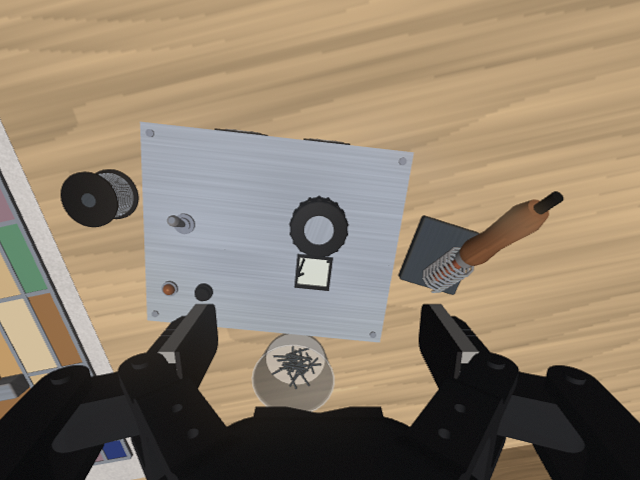

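```bash
cat >> h.py <<'E'
CTR=np.array([.50155,-.07888]); YAW=-.3193
RC=np.array([[np.cos(YAW),-np.sin(YAW)],[np.sin(YAW),np.cos(YAW)]])
def case(x,y,z): return np.array([*(CTR+RC@(x/1000,y/1000)),.115+z/1000])
def rectify(c,px=12,half=20,z=-4.5):
    """upright view of the window, px pixels per mm, centred on the window"""
    src=project(c,[case(27+a*half,45+b*half,z) for a,b in ((1,1),(1,-1),(-1,-1),(-1,1))]).astype(np.float32)
    s=2*half*px; H=cv2.getPerspectiveTransform(src,np.float32([[0,0],[s,0],[s,s],[0,s]]))
    return cv2.warpPerspective(c["color"],H,(s,s),flags=cv2.INTER_CUBIC)
E
python3 - <<'E'
from h import *
a=rectify(camera("wrist")); b=rectify(camera("top")); cv2.imwrite("pics/win1.png",np.hstack([a,b])[:,:,::-1][:,:800])
E
```

```text
(no output)
```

View pics/win1.png

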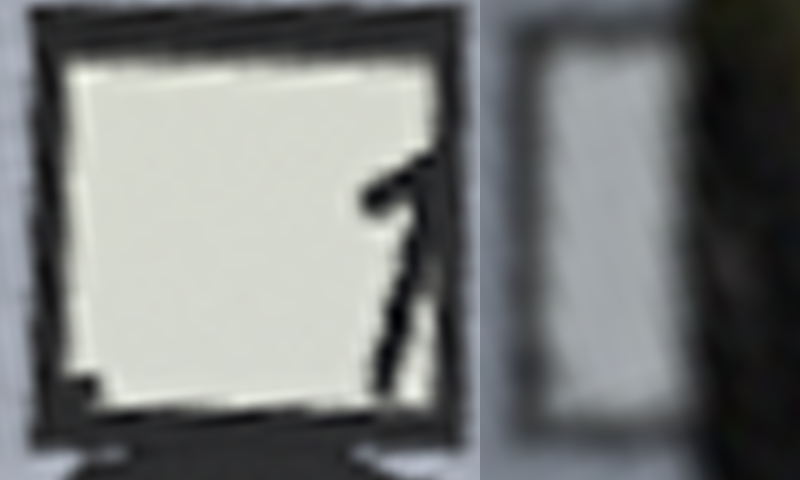

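```bash
python3 - <<'E'
from h import *
c=camera("wrist"); g=cv2.cvtColor(c["color"],cv2.COLOR_RGB2GRAY)
u,v=project(c,[case(-25,45,32)])[0].round().astype(int); s=22
m=(g[v-s:v+s,u-s:u+s]>110).astype(np.uint8); n,l,st,ce=cv2.connectedComponentsWithStats(m)
k=l[s,s]; print(st[k],ce[k]); du,dv=ce[k]+[u-s,v-s]; k=world(c,dv,du,.147)[0]; print(k,case(-25,45,32))
K=(k+case(-25,45,32))[:2]/2 if np.linalg.norm(k-case(-25,45,32))<.005 else case(-25,45,32)[:2]
move_l([*K,.122],max_speed=.12); print(current_contact_force())
grip(.045,30); print(current_grip_width(),current_grip_force(),current_contact_force(),current_tool_pos(),current_q(),current_time())
E
```

```text
[  7   7  30  29 661] [21.0816944  20.80937973]
[ 0.49067327 -0.02883037  0.147     ] [ 0.49193921 -0.02830696  0.147     ]
[-0.1087622  -0.13618319 -0.07007687]
0.0510956106843402 30.928858816623688 [-1.18609517 -1.45553814  5.19895855] [ 0.49147961 -0.02910337  0.12265851] [-1.44205326e-01  3.07919742e-01  1.82498763e+00 -1.18726047e-03
  1.00781391e+00 -1.50319090e+00] 5.2667
```

```bash
python3 - <<'E'
from h import *
q=np.array(current_q()); q[5]+=1.27; goto_joints(q); print(current_contact_force(),current_moment())
q[5]+=1.27; goto_joints(q); print(current_q()[5],current_grip_width(),current_contact_force(),current_time())
grip(.085); print(current_q()[5]); p=current_tool_pos(); move_l([p[0],p[1],.22])
goto([.492,-.029,.30],[np.pi,0,2.93])
c=camera("wrist"); cv2.imwrite("pics/win2.png",rectify(c)[:,:,::-1]); print(current_time())
E
```

```text
[0.16542985 0.50934071 0.28688551] [ 0.03097763  0.07195811 -0.13099246]
1.035865553618343 0.05124819759866101 [ 1.64528743 -0.16856487 -0.90611714] 7.5833
1.036665232856426
11.05
```

View pics/win2.png

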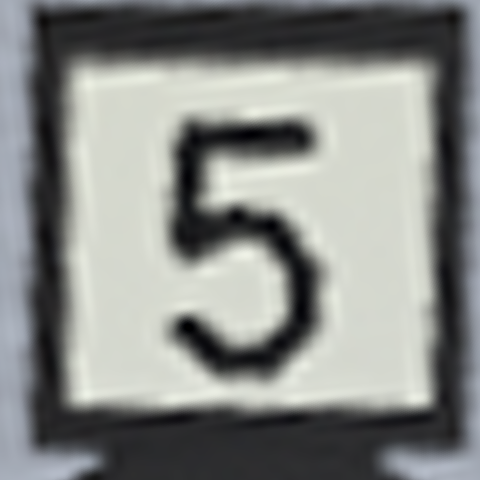

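The window now shows an upright 5: columns 170–325 against an inner opening of 65–435, so it is centred to within about 0.6 mm. Next is the toggle.

```bash
python3 - <<'E'
from h import *
o=[np.pi,0,np.pi+YAW]
print(case(-21.3,-85,31))
grip(0.0)
goto(case(-58,-85,90),o); move_l(case(-58,-85,20)); f0=np.array(current_contact_force()); print(f0,current_time())
move_l(case(-40,-85,20),max_speed=.05)
ax=RC[:,0]
for x in np.arange(-36,-9,2.):
    move_l(case(x,-85,20),max_speed=.04); f=(np.array(current_contact_force())-f0); print(x,f.round(1),round(f[:2]@ax,1))
    if x>-26 and f[:2]@ax<-9 or abs(f).max()>25: break
print(current_time(),current_tool_pos())
s=camera("scene"); u,v=project(s,[case(-10,-85,20)])[0].astype(int)
cv2.imwrite("pics/sc2.png",cv2.resize(s["color"][v-40:v+40,u-50:u+50],None,fx=6,fy=6,interpolation=cv2.INTER_CUBIC)[:,:,::-1])
E
```

```text
[ 0.45464493 -0.15289759  0.146     ]
[ 0.37170513  0.78778782 -0.00762611] 13.1333
-36.0 [-0.9 -0.6 -0.1] -0.7
-34.0 [-0.6 -0.  -0.4] -0.6
-32.0 [-2.1  0.3  1.1] -2.0
-30.0 [-2.  -0.3  1.3] -1.8
-28.0 [-1.3 -0.6  1.3] -1.0
-26.0 [-1.2 -0.4  0.4] -1.0
-24.0 [-1.9  0.2  0.6] -1.8
-22.0 [-1.5 -0.5  1. ] -1.3
-20.0 [-1.3  0.1 -0.1] -1.3
-18.0 [-1.4 -0.1  0.7] -1.3
-16.0 [-5.6  0.7  2.7] -5.5
-14.0 [-8.7  2.1  6.1] -9.0
-12.0 [-12.   2.   9.] -12.1
16.8917 [ 0.45874696 -0.1541928   0.13451064]
```

View pics/sc2.png

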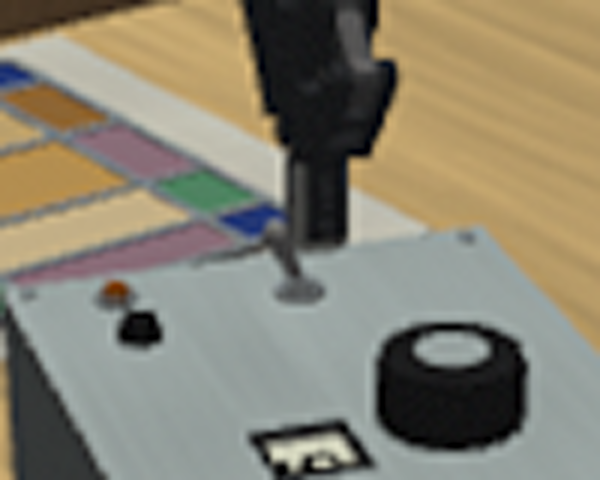

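The force climbed once the lever reached its stop, and the lever (tip about (275,230)) now leans to the back. I'll back off and verify.

```bash
python3 - <<'E'
from h import *
move_l(case(-45,-85,20),max_speed=.08); move_l(case(-45,-85,120)); goto([.492,-.029,.30],[np.pi,0,2.93]); 
c=camera("wrist"); w=rectify(c)
for n,h in {"switch_tip":.146,"knob_grip":.135}.items():
    for r in landmark_of("wrist",n)[:1]: print(n,r["score"],world(c,*r["centre"],h))
print("on",case(1.3,-85,31),"off",case(-21.3,-85,31))
u,v=project(c,[case(-10,-85,20)])[0].astype(int)
t=cv2.resize(c["color"][v-30:v+30,u-30:u+30],(300,480),interpolation=cv2.INTER_CUBIC)
cv2.imwrite("pics/fin.png",np.hstack([w,t])[:,:,::-1]); print(current_time(),current_contact_force())
E
```

```text
switch_tip 0.6 [[ 0.47647875 -0.15956889  0.146     ]]
knob_grip 0.91 [[ 0.49238636 -0.02705942  0.135     ]]
on [ 0.47610262 -0.15999178  0.146     ] off [ 0.45464493 -0.15289759  0.146     ]
19.1 [-0.51995455 -0.05596007  0.37592837]
```

View pics/fin.png

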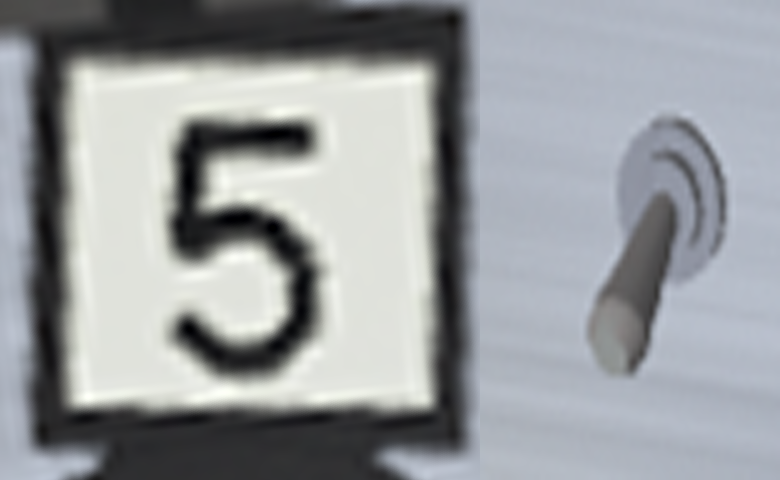

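The 5 is centred in the window (columns 170–325). The lever tip measures within 1 mm of the predicted "on" position, and the arm is touching nothing.

```bash
python3 -c "
from plant import *
print(sign_off())"
```

```text
the job is handed in; nothing more can be done
None
```

The job is handed in at about 19 s of the 54 s: the knob was turned first and the 5 sits in the middle of the window, then the toggle was pushed to its back stop (on), and the arm never went near the other things on the bench.

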